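# Load the sunk well of the preheating plate

## Task

On the casting lab's hot plate, slide the steel pot with the wooden bail onto the middle of the green ring on the sprung lift while the lift is up, and press it down until the red-tabbed catch snaps out and holds the lift down. Also slide the dark saucepan with the orange handle to the middle of the yellow ring (before or after, whichever the way through the gate allows). Both are hot: keep them upright and standing on the plate all the way, never lifting them, and leave the other things alone.

Things in the scene. Friction and masses are not known exactly. Their poses are not given: they have to be found in the camera images.
- hotplate: fixed low hot plate, dark top 45 mm above the table, white front panel; x=-120..120 mm (depth), y=-320 (right end)..270 mm (left); origin on the table at x=y=0; x away from the robot, z up. Aluminium rim 8 mm high, inner faces x=-114, x=114, y=264. Grey rings at (52, 140) and (-58, 200) mm: where pot and pan start (either way round).
- fence (a point): middle of the fixed aluminium fence on the hot plate: 20 mm high, 8 mm thick, along the plate's x from -114 to -4 mm at plate y=75 mm. It parts the top in a left and a right half, joined only by the gate between its end and the back rim (plate x=-4..114). This point is 10 mm above the top.
- lift (a joint): sinking of the sprung steel lift platform in the hot plate's right end, m: 0 = up (flush), full travel 0.014, straight down. The pot alone does not sink it; with the pot on, it takes a further 4 N or so to start and about 10 N to be fully down, a little more or less with the pot's weight. It springs up if let go before the catch has engaged.
- catch (a joint): spring bolt with a red tab at the right end of the lift, m: 0 to 0.001 = held back by the platform's edge, 0.008 = shot out over the platform (caught). It moves by itself along the hot plate's +y once the platform is 11 mm or more down, and then keeps the platform 10 to 11 mm down.
- lift_mark (a point): centre of the green ring (116 mm outer, 104 mm inner diameter) on the lift platform's upper face; axes as the hot plate's; sinks with the platform. The platform reaches 70 mm to either side in x, 67 mm in +y, 82 mm in -y; there is plate top at the same level all round it except in -y.
- ring_hold: yellow flat ring mark on the hot plate's top, 120 mm outer and 104 mm inner diameter, no height; origin at its centre. It lies at (-58, 0) or (58, -75) mm in the hot plate's frame, the white ring at the other of the two.
- ring_idle: white flat ring mark, same size; origin at its centre; to be left free or not, it does not matter
- pot_mid (a point): middle of the bright steel lidded pot: 90 mm diameter (94 at the lid rim), 66 mm tall to the lid's top, about 0.42 kg, slides easily; this point is on its axis 30 mm above its underside. Over the lid runs a dark wooden bail bar along the pot's own y: 80 mm long, 14 mm wide, 12 mm thick, underside 24 mm and top 36 mm above the lid's top; 60 mm free between its two posts.
- pot_bail (a point): centre of the pot's bail bar, 96 mm above the pot's underside; axes as the pot's, bar along y
- pot_foot (a point): centre of the pot's flat underside
- pan_mid (a point): middle of the dark open saucepan: 90 mm diameter, 60 mm tall, about 0.48 kg, slides easily; this point is on its axis 30 mm above its underside. A straight orange handle runs from its wall along the pan's own x, out to 136 mm from the axis: 16 mm wide (y), 12 mm thick, its middle 54 mm above the pan's underside.
- pan_grip (a point): point on the pan's handle, middle of its section, 94 mm from the pan's axis; axes as the pan's, x outwards along the handle
- pan_foot (a point): centre of the pan's flat underside
- crucible_mid (a point): white ceramic crucible cup, 36 mm across, 60 mm tall, standing on the hot plate in front of the lift; this point is at its middle; to be left alone
- bowl_mid (a point): blue plastic mixing bowl, 110 mm across, 50 mm tall, on the table to the left of the hot plate; this point is at its middle; to be left alone
- flask_mid (a point): open steel casting ring, 80 mm across, 60 mm tall, on the table to the right; this point is at its middle; to be left alone
- flask2_mid (a point): open steel casting ring, 66 mm across, 55 mm tall, on the table to the right; this point is at its middle; to be left alone
- brush_mid (a point): hand brush lying on the table to the right of the hot plate; this point is at its middle; to be left alone

How it is judged:
By the outcome, as a careful person would: the job done as asked, in the order asked, and still so for the second after the job is handed in, with the robot touching nothing.
It also fails if it takes over 66 s, if anything falls off the work surface, if the arm or the gripper's body presses on something with over 40 N, if the wrist force passes 120 N, or if a joint passes its speed limit or range.

## Robot

A 7-joint arm with a two-finger parallel gripper is mounted at the origin on the work surface. World frame = base frame: x ahead of the robot, y to its left, z up, the work surface at z = 0. Lengths are in m, angles in rad, forces in N, time in s.
With the tool pointing down it reaches from about 0.4 to 0.85 m from the base axis. Payload 4.4 kg.
Tool frame: the origin (TCP) lies where the fingers leave the gripper's body, on its centre line; the fingertips stand 97 mm ahead of it and the grasp point (between the pads) lies 78 mm ahead of it; z points along the fingers, y is the direction in which the jaws open and shut (so a half turn about z gives the same grasp; the last joint's range is limited). The gripper opens to 94 mm and grips with 3 to 60 N. Pads are 16 mm wide; open, the fingers measure 119 mm over their backs; the gripper's body (75 mm by 177 mm) begins 78 mm behind the grasp point.
Start: joints at [1.112, 0.628, 0.038, 1.517, -0.027, 0.996, -0.02], TCP at [0.249, -0.601, 0.303] pointing down, gripper open.
Joint ranges: [-3.06, 3.06], [-0.37, 2.12], [-1.25, 1.32], [0.18, 2.47], [-1.1, 4.24], [0.23, 1.98], [-2.94, 2.94]. Speed limits (rad/s): [2.57, 2.57, 3.14, 3.14, 3.14, 3.14, 3.14].

## Interface

Orientations are given as [roll, pitch, yaw] about the fixed x, y, z axes, in that order (R = Rz(yaw) Ry(pitch) Rx(roll)).
In Python, from plant import telemetry, viewer, workorder gives the robot as it stands.
- The arm moves only by the tool jog_arm, never from a script. Its argument "plan" is text: rows parted by semicolons, each of 5 numbers parted by spaces: the shift along the world's x, y, z in mm, then the turn about the world's z in degrees, then the closure, from -1 (fully open) to 1 (shut). A call has 1 to 20 rows; each row shifts and turns the commanded pose from where the row before left it; what a row does not reach is not made up. A row lasts 1/10 s, in which the tool goes at most 50 mm and 8.59 degrees, less where a joint would pass 70% of its speed; a pose out of reach is approached as far as the arm can. A call is refused whole if a number of a shift passes 50 or a number of a turn 8.59, either way. A call with a gripper value outside its range is refused whole. The fingers move at their own pace and stop on an object; "force" is the grip in N (left out, the last holds). Time passes only in rows, so rows that do not move let the fingers close. It gives the time, the measured TCP pose, the force and the opening at its end, in the units of the state.
- telemetry.read_state(): the state, without advancing time (a new reading comes with each control period).
- viewer.read_camera(name): name is "scene" or "top" or "wrist"; returns the picture (420x560x3 uint8, blue, green, red); there is no depth.
- viewer.camera_model(name): a dict with "mtx" (3x3 intrinsics, pixels), "R" (3x3) and "t" (3): a world point X has camera coordinates R X + t. Camera axes: x right, y down, z forward; pixel columns grow to the right and rows downward; lengths in m; the calibration is good to about 2 mm. A picture is of the moment at which its call begins: read the wrist's pose just before it. camera_model takes no time and is no camera call; for the wrist camera it gives the pose at the moment of the call.
- workorder.close_job(): hands the job in, once; it reports no verdict.
The state is a dict: "time_s": time; "q": joint angles; "qvel": joint speeds; "joint_torque": joint torques, N m; "ee_pos": TCP position; "eef_rot": TCP orientation; "ft_force": force on the tool from outside, world axes, zero at the start; "torque": the same for the moment, N m; "finger_gap": finger opening in m.
Only numpy, scipy, OpenCV 4.12 (cv2) and the standard library are available. Lean on these libraries where they do the work, as an engineer would, in place of code of your own. Each camera call takes 0.05 s, during which the arm holds its last target.

## Working session

There is one attempt and no reset: what is moved stays moved. The work goes in short steps, Python scripts to look and compute and a tool call to move; the robot and the scene stay as the last step left them, time stands still between calls to the robot, and variables do not carry over. Pictures are saved under pics/ and viewed, and the job is handed in when it is done.

Besides the shell and the picture viewer there is one more tool, called after ">>>" by a JSON object that holds its "api" and its "payload". jog_arm: Moves the arm, as the interface text tells. Its arguments: {"type":"object","properties":{"plan":{"type":"string"},"force":{"type":"number"}},"required":["plan"]}

```bash
ls; mkdir -p pics
python3 - <<'E'
from plant import telemetry, viewer
import cv2
s=telemetry.read_state(); print(s)
for n in ("scene","top"):
    im=viewer.read_camera(n); cv2.imwrite(f"pics/{n}0.png",im)
    m=viewer.camera_model(n); print(n,m)
E
```

```text
pics
{'time_s': 0.0, 'q': array([ 1.11219221,  0.62931493,  0.03845009,  1.5183213 , -0.02702113,
        0.99630367, -0.02000058]), 'qvel': array([ 0.00015331,  0.00110319,  0.00073141, -0.00151754,  0.00026241,
       -0.00023603, -0.00023487]), 'joint_torque': array([-8.75032356e-05, -5.49732864e+01,  1.14358127e+00, -1.86634451e+01,
       -5.22734562e-02,  2.36580806e-02,  1.56500296e-04]), 'ee_pos': array([ 0.24865832, -0.60005138,  0.30178926]), 'eef_rot': array([-3.13976343e+00,  8.65108231e-06,  3.92786528e-01]), 'ft_force': array([-0.5076967 , -0.40770179, -0.31964293]), 'torque': array([-0.01522716, -0.03466443,  0.02326185]), 'finger_gap': 0.09407624084516825}
scene {'mtx': array([[418.80992068,   0.        , 286.4739146 ],
       [  0.        , 418.80992068, 212.90522349],
       [  0.        ,   0.        ,   1.        ]]), 'R': array([[-0.84738222,  0.53078103, -0.01465849],
       [ 0.30328267,  0.46115614, -0.83387927],
       [-0.43584745, -0.71106013, -0.5517522 ]]), 't': array([ 0.39051359, -0.03924505,  1.39374139])}
top {'mtx': array([[525.18080947,   0.        , 280.92262731],
       [  0.        , 525.18080947, 213.1791465 ],
       [  0.        ,   0.        ,   1.        ]]), 'R': array([[ 0.00293903, -0.99998833, -0.00383519],
       [-0.98552271, -0.00224633, -0.16952859],
       [ 0.169518  ,  0.00427791, -0.98551781]]), 't': array([0.00588059, 0.47213258, 1.51521983])}
```

View pics/scene0.png

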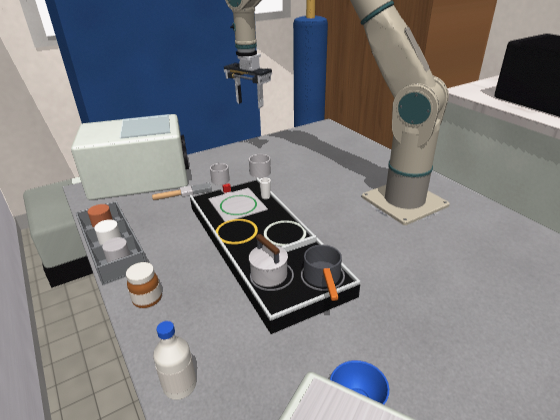

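View pics/top0.png

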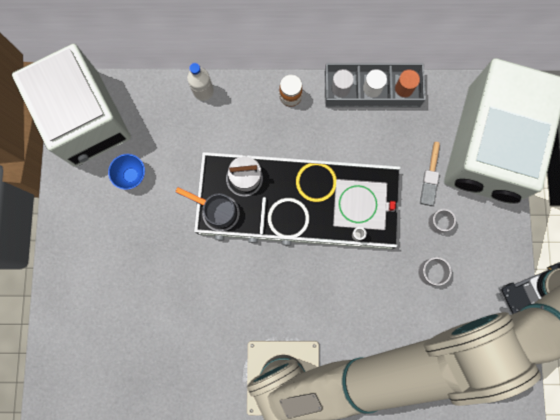

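The top view shows the pot on the back grey ring at about (244,175) with its bail at (243,169). The pan is on the front ring at about (221,212), its handle pointing left-back. The yellow ring is at (316,182), the white at (288,218) and the green at (358,204). The pot therefore has to go through the gate first.

```bash
cat > h.py <<'E'
import cv2, numpy as np
from plant import telemetry, viewer
def ray(name,px,z,m=None):
    m=m or viewer.camera_model(name)
    d=m['R'].T@np.linalg.inv(m['mtx'])@np.c_[np.atleast_2d(px),np.ones(len(np.atleast_2d(px)))].T
    c=-m['R'].T@m['t']; 
    return (c[:,None]+d*((z-c[2])/d[2])).T
def proj(name,X,m=None):
    m=m or viewer.camera_model(name)
    p=m['mtx']@(m['R']@np.atleast_2d(X).T+m['t'][:,None]); return (p[:2]/p[2]).T
def mask(im,lo,hi): return cv2.inRange(cv2.cvtColor(im,cv2.COLOR_BGR2HSV),lo,hi)
def big(mk):
    n,l,s,c=cv2.connectedComponentsWithStats(mk); i=1+np.argmax(s[1:,4]); return (l==i).astype(np.uint8),s[i]
COL=dict(yellow=((20,150,120),(32,255,255)),green=((50,80,60),(80,255,255)),orange=((5,170,120),(17,255,255)),brown=((3,90,20),(16,230,140)),red=((0,170,100),(4,255,255)))
E
python3 - <<'E'
from h import *
for n in ("top","scene"):
    im=cv2.imread(f"pics/{n}0.png")
    for k,z in (("yellow",.045),("green",.045),("orange",.105),("brown",.147),("red",.05)):
        mk=mask(im,*COL[k])
        if n=="top": roi=(190,150,400,250) if k!="orange" else (160,170,260,230)
        else: roi=(190,180,350,310)
        z0=np.zeros_like(mk); z0[roi[1]:roi[3],roi[0]:roi[2]]=mk[roi[1]:roi[3],roi[0]:roi[2]]
        if z0.sum()==0: print(n,k,'none'); continue
        b,s=big(z0); ys,xs=np.nonzero(z0 if k in("yellow","green") else b)
        P=ray(n,np.c_[xs,ys],z)[:,:2]
        if k in("yellow","green"):
            A=np.c_[2*P,np.ones(len(P))]; sol=np.linalg.lstsq(A,(P**2).sum(1),rcond=None)[0]
            r=np.sqrt(sol[2]+sol[:2]@sol[:2]); print(n,k,len(xs),sol[:2].round(4),'r',r.round(4))
        else:
            c,(w,h),a=cv2.minAreaRect((P*1000).astype(np.float32)); u=np.linalg.svd(P-P.mean(0),full_matrices=False)[2][0]
            print(n,k,len(xs),'mean',P.mean(0).round(4),'rect',np.round(c,1),round(w,1),round(h,1),'ang',np.degrees(np.arctan2(u[1],u[0])).round(1))
    sc=3 if n=="top" else 4
    cr=im[140:260,165:410] if n=="top" else im[175:320,185:375]
    cv2.imwrite(f"pics/{n}0c.png",cv2.resize(cr,None,fx=sc,fy=sc,interpolation=cv2.INTER_CUBIC))
E
```

```text
top yellow 394 [ 0.5675 -0.0965] r 0.0556
top green 141 [ 0.5006 -0.2198] r 0.0548
top orange 130 mean [0.51   0.2634] rect [512.  265.8] 85.8 16.6 ang -115.1
top brown 104 mean [0.5811 0.1126] rect [581.1 113.1] 11.2 73.4 ang -84.6
top red 48 mean [ 0.4962 -0.3211] rect [ 495.6 -321.9] 14.7 24.4 ang 172.2
scene yellow 213 [ 0.567  -0.0977] r 0.0559
scene green 63 [ 0.5005 -0.2205] r 0.0549
scene orange 214 mean [0.5159 0.2721] rect [515.2 270.9] 96.6 15.3 ang 64.3
scene brown 163 mean [0.5864 0.1182] rect [586.7 117.9] 18.6 88.1 ang 94.1
scene red 50 mean [ 0.4898 -0.326 ] rect [ 488.8 -327.9] 46.7 23.1 ang 66.6
```

View pics/top0c.png

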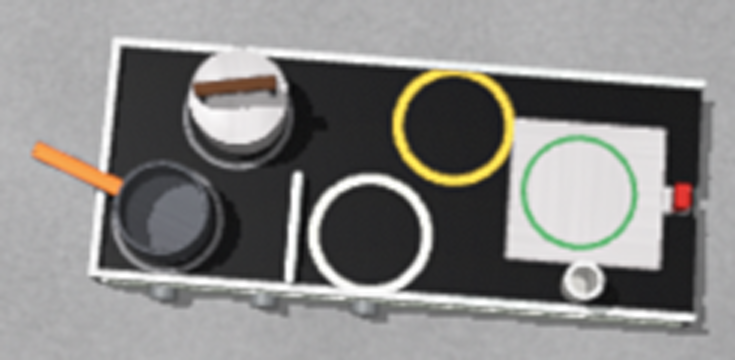

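View pics/scene0c.png

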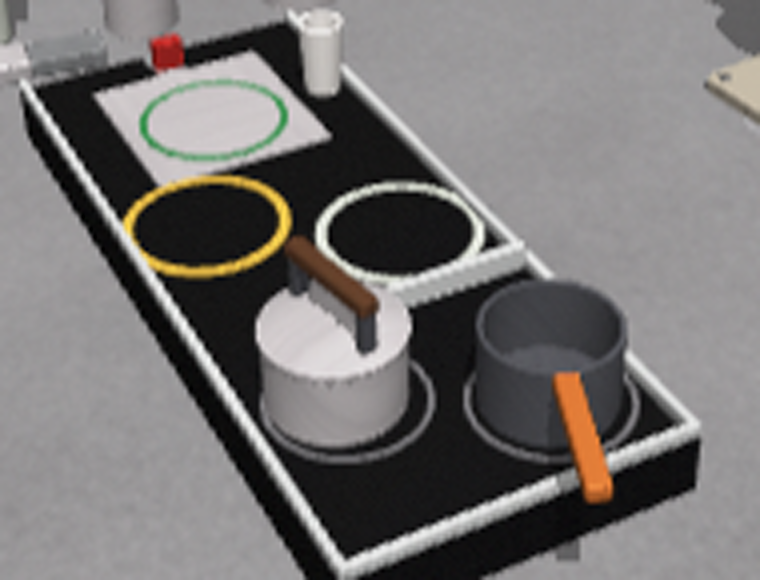

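Run:
```python
from h import *
im=cv2.imread("pics/top0.png")
hsv=cv2.cvtColor(im,cv2.COLOR_BGR2HSV)
def fit(P):
    A=np.c_[2*P,np.ones(len(P))]; s=np.linalg.lstsq(A,(P**2).sum(1),rcond=None)[0]; return s[:2],np.sqrt(s[2]+s[:2]@s[:2])
W=cv2.inRange(hsv,(0,0,170),(180,60,255)); z=np.zeros_like(W); z[195:236,268:310]=W[195:236,268:310]
b,s=big(z); ys,xs=np.nonzero(b); print(s)
cw,r=fit(ray("top",np.c_[xs,ys],.045)[:,:2]); print('white',cw,r)
cy=np.array([.5673,-.0971])
d=cy-cw; yaw=np.arctan2(d[1],d[0])-np.arctan2(-75,116); print('yaw rings',np.degrees(yaw),np.linalg.norm(d),np.hypot(75,116))
# dark top quad
D=cv2.inRange(hsv,(0,0,0),(180,255,50));z=np.zeros_like(D); z[150:255,190:405]=D[150:255,190:405]
b,s=big(z)
# back edge of dark region: first dark pixel per column
pts=[]
for x in range(275,385):
    col=np.nonzero(b[:,x])[0]
    if len(col): pts.append((x,col[0]))
P=ray("top",np.array(pts,float),.045)[:,:2]
vx,vy,x0,y0=cv2.fitLine(P.astype(np.float32),cv2.DIST_HUBER,0,.01,.01).ravel()
print('back edge dir',np.degrees(np.arctan2(vy,vx)), 'x at y=-.097',x0+vx/vy*(-.097-y0))
# green relative
cg=np.array([.5006,-.2200])
for yw in (yaw,):
    c,s_=np.cos(yw),np.sin(yw);R=np.array([[c,-s_],[s_,c]])
    o=(cy+cw)/2-R@np.array([0,-.0375]); print('origin',o)
    print('lift in plate',R.T@(cg-o))
    for p in ((.052,.140),(-.058,.2),(-.004,.075),(.114,.264),(-.114,.264)): print(p,(o+R@np.array(p)).round(4))
```

```text
[268 198  41  38 335]
white [ 0.45807578 -0.01361341] 0.055874163452189034
yaw rings -4.5080814735785175 0.13747705588392828 138.13399291991817
back edge dir 39.92086 x at y=-.097 0.5244671
origin [ 0.51563538 -0.01797272]
lift in plate [ 0.00089042 -0.20258404]
(0.052, 0.14) [0.5785 0.1175]
(-0.058, 0.2) [0.4735 0.186 ]
(-0.004, 0.075) [0.5175 0.0571]
(0.114, 0.264) [0.65   0.2363]
(-0.114, 0.264) [0.4227 0.2542]
```

>>> {"api": "jog_arm", "payload": {"plan": "8 15 0 2 -1;14 30 2 3.5 -1;16 38 2 4 -1;16 38 2 4 -1;16 38 2 4 -1;16 38 2 4 -1;16 38 2 4 -1;16 38 2 4 -1;16 38 2 4 -1;16 38 2 4 -1;16 38 2 4 -1;16 38 2 4 -1;16 38 2 4 -1;16 38 2 4 -1;16 38 2 4 -1;16 38 2 4 -1;16 38 2 4 -1;16 38 0 4 -1;16 38 0 4 -1;16 38 0 3 -1"}}

```text
time_s: 2.1
ee_pos: [0.5591, 0.1299, 0.3344]
eef_rot: [-3.141, 0.0, 1.73]
ft_force: [0.4, -0.9, 0.8]
finger_gap: 0.094
```

Run:
```python
from h import *
m=viewer.camera_model("wrist"); im=viewer.read_camera("wrist"); cv2.imwrite("pics/w1.png",im)
np.savez("w1.npz",**m); s=telemetry.read_state(); print(s['ee_pos'],s['eef_rot'],s['q'])
print(m, 'cam', -m['R'].T@m['t'])
im=viewer.read_camera("scene"); cv2.imwrite("pics/s1.png",im)
```

```text
[0.56068152 0.1382272  0.33466478] [ 3.13775238 -0.0072852   1.73957662] [-0.01246435  0.51327627 -0.42221987  1.68122931  0.23503135  0.9928519
 -0.34572799]
{'mtx': array([[297.00101376,   0.        , 282.77234305],
       [  0.        , 297.00101376, 207.97069456],
       [  0.        ,   0.        ,   1.        ]]), 'R': array([[ 9.87253569e-01,  1.59155052e-01,  2.44658006e-04],
       [ 1.53675016e-01, -9.53658063e-01,  2.58689560e-01],
       [ 4.14050704e-02, -2.55354594e-01, -9.65960481e-01]]), 't': array([-0.57228913,  0.00199846,  0.43208837])} cam [0.54679673 0.2033243  0.41700333]
```

View pics/w1.png

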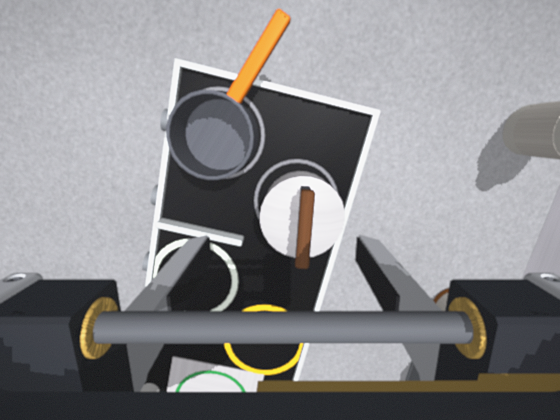

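The wrist view shows the bail from (307,188) to (302,268), the pan mouth centred near (216,135) and the orange handle from (234,100) to (283,13). Fence and gate are clearly visible.

Run:
```python
from h import *
m=dict(np.load("w1.npz")); im=cv2.imread("pics/w1.png")
def rect(k,z,roi,top=False):
    mk=mask(im,*COL[k]); z0=np.zeros_like(mk); z0[roi[1]:roi[3],roi[0]:roi[2]]=mk[roi[1]:roi[3],roi[0]:roi[2]]
    b,s=big(z0); ys,xs=np.nonzero(b); P=ray("wrist",np.c_[xs,ys],z,m)[:,:2]
    c,wh,a=cv2.minAreaRect((P*1000).astype(np.float32)); u=np.linalg.svd(P-P.mean(0),full_matrices=False)[2][0]
    print(k,s,'mean',P.mean(0).round(4),'rect',np.round(c,1),np.round(wh,1),'ang',np.degrees(np.arctan2(u[1],u[0])).round(1)); return P,u
P,u=rect("brown",.147,(290,170,330,280))
P,u=rect("orange",.105,(220,0,300,110))
t=P@u; print('handle ends',P[np.argmin(t)],P[np.argmax(t)])
def fit(P):
    A=np.c_[2*P,np.ones(len(P))]; s=np.linalg.lstsq(A,(P**2).sum(1),rcond=None)[0]; return s[:2],np.sqrt(s[2]+s[:2]@s[:2])
# pot lid: bright blob
hsv=cv2.cvtColor(im,cv2.COLOR_BGR2HSV); W=cv2.inRange(hsv,(0,0,215),(180,40,255)); z=np.zeros_like(W); z[165:262,255:348]=W[165:262,255:348]
b,s=big(z); print('lid',s); cn=max(cv2.findContours(b,cv2.RETR_EXTERNAL,cv2.CHAIN_APPROX_NONE)[0],key=cv2.contourArea)[:,0]
h=cv2.convexHull(cn)[:,0].astype(float); e=cv2.fitEllipse(h.astype(np.float32)); print('ell',e)
print('lid centre',fit(ray("wrist",h,.108,m)[:,:2]))
v=cv2.resize(im[0:280,130:370],None,fx=2.1,fy=2.1,interpolation=cv2.INTER_CUBIC); cv2.imwrite("pics/w1c.png",v)
# ring check
for k in("yellow",):
    mk=mask(im,*COL[k]); mk[:300]=0; mk[380:]=0; ys,xs=np.nonzero(mk[:, :310]); print(k,fit(ray("wrist",np.c_[xs,ys],.045,m)[:,:2]))
```

```text
brown [295 190  19  79 904] mean [0.5823 0.1123] rect [581.9 113.1] [13.9 79.4] ang -84.0
orange [227  10  63  93 516] mean [0.5143 0.264 ] rect [512.4 265. ] [89.6 16.7] ang -115.1
handle ends [0.53053634 0.30599063] [0.48940521 0.22635646]
lid [ 260  176   88   86 4053]
ell ((305.66363525390625, 220.31407165527344), (84.70826721191406, 94.1331558227539), 132.0792999267578)
lid centre (array([0.58798565, 0.11028084]), np.float64(0.050154957887839996))
yellow (array([ 0.56773198, -0.0984839 ]), np.float64(0.05622284696372946))
```

View pics/w1c.png

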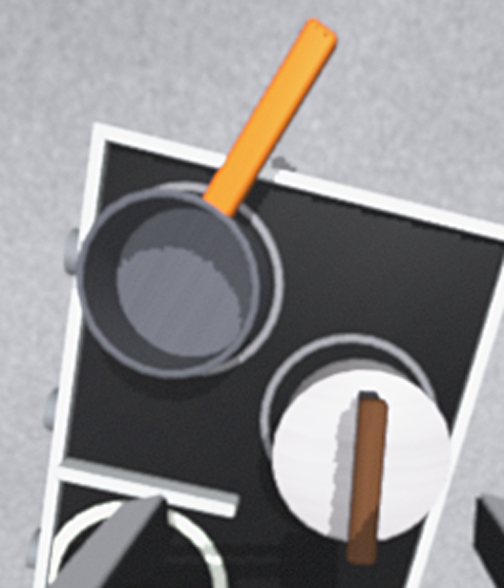

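>>> {"api": "jog_arm", "payload": {"plan": "8 -6 0 -1 -1;8 -5 0 -1 -1;8 -5 -15 -1 -1;0 0 -20 0 -1;0 0 -20 0 -1;0 0 -20 0 -1;0 0 -20 0 -0.4;0 0 -10 0 -0.2;0 0 -5 0 0;0 0 -5 0 0;0 0 0 0 0;0 0 0 0 0", "force": 25}}

```text
time_s: 3.4
ee_pos: [0.5832, 0.1125, 0.2203]
eef_rot: [3.14, -0.0, 1.675]
ft_force: [0.7, 0.4, -0.3]
finger_gap: 0.0497
```

Run:
```python
from h import *
m=viewer.camera_model("wrist"); im=viewer.read_camera("wrist"); cv2.imwrite("pics/w2.png",im)
s=telemetry.read_state(); print(s['ee_pos'],s['eef_rot'],s['ft_force'],s['finger_gap'])
```

```text
[0.58323101 0.11262291 0.22039384] [ 3.14022293e+00 -1.65493304e-04  1.67548329e+00] [ 0.46409185 -0.7786344  -0.57277362] 0.04782244217287741
```

View pics/w2.png

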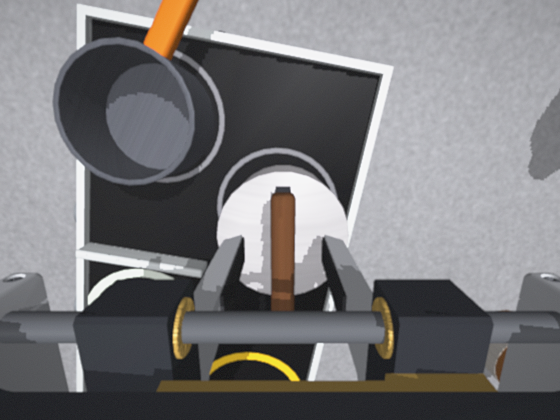

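The open fingers straddle the bar evenly: the bar is at column 283, the fingers at about 243 and 325. I'll close them.

>>> {"api": "jog_arm", "payload": {"plan": "0 0 0 0 0.5;0 0 0 0 1;0 0 0 0 1;0 0 0 0 1;0 0 0 0 1;0 0 0 0 1;0 0 0 0 1;0 0 0 0 1", "force": 40}}

```text
time_s: 4.25
ee_pos: [0.5829, 0.1125, 0.2197]
eef_rot: [3.141, -0.0, 1.676]
ft_force: [0.4, 0.4, 0.2]
finger_gap: 0.0136
```

>>> {"api": "jog_arm", "payload": {"plan": "0 0 -0.5 0 1;0 0 0 0 1;-0.5 -4 0 0 1;-0.5 -8 0 0 1;-1 -10 0 0 1;-1 -12 0 0 1;-1.5 -12 0 0 1;-1.5 -12 0 0 1;-1 -12 0 0 1;-1.5 -12 0 0 1;-1 -12 0 0 1;-1 -12 0 0 1;-1 -12 0 0 1;-1 -10 0 0 1;0 -6 0 0 1;0 0 0 0 1"}}

```text
time_s: 5.85
ee_pos: [0.5704, -0.0235, 0.2197]
eef_rot: [3.141, 0.001, 1.673]
ft_force: [0.4, -0.4, 5.5]
finger_gap: 0.0135
```

Run:
```python
from h import *
s=telemetry.read_state(); print(s['ee_pos'],s['eef_rot'],s['ft_force'],s['finger_gap'])
im=viewer.read_camera("scene"); cv2.imwrite("pics/s3.png",cv2.resize(im[150:320,180:380],None,fx=3,fy=3,interpolation=cv2.INTER_CUBIC))
```

```text
[ 0.57043592 -0.02352984  0.21966051] [3.14084817e+00 9.69569969e-04 1.67332397e+00] [ 0.40877683 -0.39369109  5.4955903 ] 0.013537856874032719
```

View pics/s3.png

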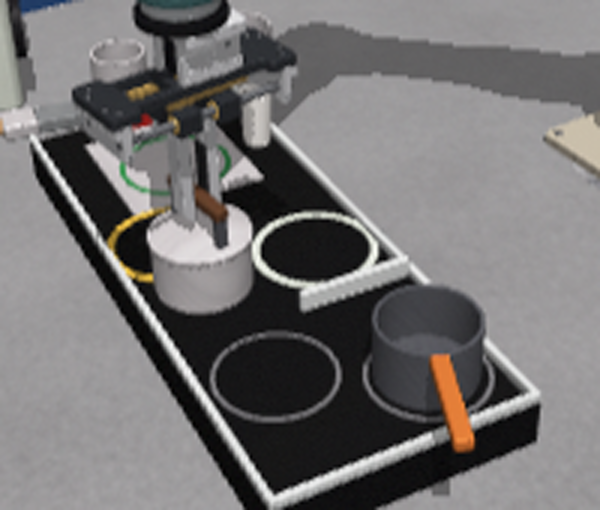

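>>> {"api": "jog_arm", "payload": {"plan": "0 0 0.3 0 1;-2 -5 0 0 1;-3 -10 0 0 1;-4 -11 0 0 1;-4 -11 0 0 1;-4 -11 0 0 1;-4 -11 0 0 1;-4 -11 0 0 1;-4 -10 0 0 1;-3 -8 0 0 1;0 0 0 0 1"}}

```text
time_s: 7.0
ee_pos: [0.5374, -0.1119, 0.2197]
eef_rot: [-3.141, 0.001, 1.673]
ft_force: [0.4, 0.6, 7.0]
finger_gap: 0.0136
```

>>> {"api": "jog_arm", "payload": {"plan": "0 0 0.4 0 1;0 0 0 0 1"}}

```text
time_s: 7.2
ee_pos: [0.5375, -0.1117, 0.2197]
eef_rot: [-3.14, 0.002, 1.674]
ft_force: [-0.2, -3.1, 4.3]
finger_gap: 0.0135
```

>>> {"api": "jog_arm", "payload": {"plan": "0 0 0.2 0 1;-2 -5 0 0 1;-3 -9 0 0 1;-3 -9 0 0 1;-3 -9 0 0 1;-3 -8 0 0 1;0 0 0 0 1"}}

```text
time_s: 7.9
ee_pos: [0.523, -0.1517, 0.2197]
eef_rot: [-3.139, 0.001, 1.673]
ft_force: [-1.9, -2.6, 2.7]
finger_gap: 0.014
```

>>> {"api": "jog_arm", "payload": {"plan": "-2 -5 0 0 1;-3 -9 0 0 1;-3 -9 0 0 1;-3 -10 0 0 1;-4 -10 0 0 1;-3 -10 0 0 1;-3 -9 0 0 1;-2 -6 0 0 1;0 0 0 0 1;0 0 0 0 1"}}

```text
time_s: 8.9
ee_pos: [0.5014, -0.2172, 0.2201]
eef_rot: [3.141, -0.0, 1.676]
ft_force: [0.4, -0.2, -3.6]
finger_gap: 0.0137
```

Run:
```python
from h import *
s=telemetry.read_state(); print(s['ee_pos'],s['eef_rot'],s['ft_force'],s['finger_gap'])
for n in("scene","top"):
    im=viewer.read_camera(n); cv2.imwrite(f"pics/{n}4.png",im)
    c=proj(n,[.5003,-.22,.045])[0].astype(int); print(c)
    cv2.imwrite(f"pics/{n}4c.png",cv2.resize(im[c[1]-55:c[1]+45,c[0]-60:c[0]+60],None,fx=5,fy=5,interpolation=cv2.INTER_CUBIC))
```

```text
[ 0.50143965 -0.21724416  0.2200981 ] [ 3.14124994e+00 -4.76238931e-04  1.67561134e+00] [ 0.39765023 -0.23763016 -3.6179713 ] 0.013655990803906856
[238 204]
[357 203]
```

View pics/scene4c.png

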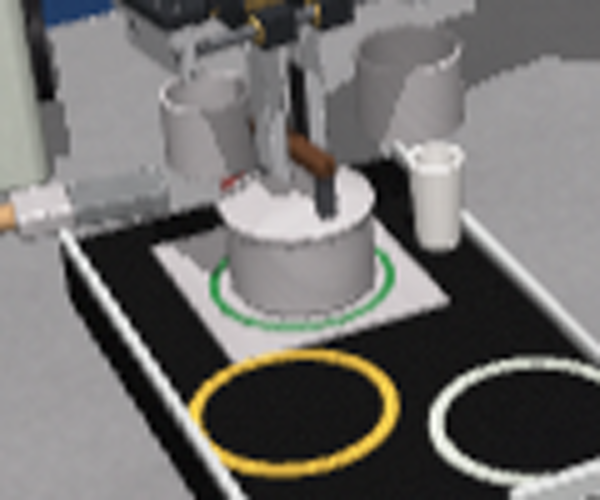

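View pics/top4c.png

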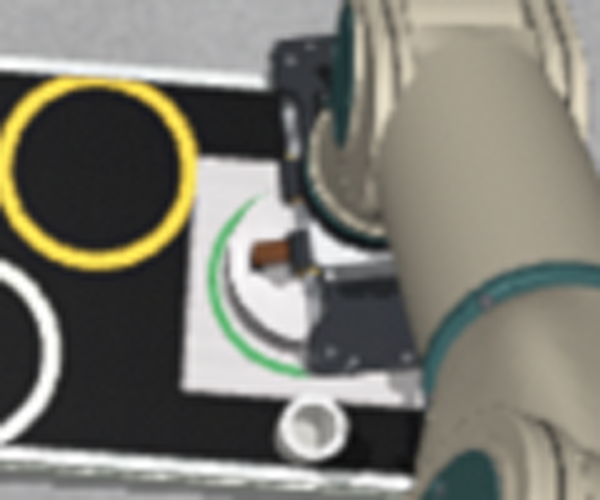

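>>> {"api": "jog_arm", "payload": {"plan": "0 0 -0.5 0 1;0 -1 0 0 1;-0.5 -1 0 0 1;-0.5 -1 0 0 1;0 0 0 0 1;0 0 0 0 1"}}

```text
time_s: 9.6
ee_pos: [0.5003, -0.2206, 0.2196]
eef_rot: [3.142, -0.0, 1.675]
ft_force: [0.1, 0.2, -3.7]
finger_gap: 0.0134
```

>>> {"api": "jog_arm", "payload": {"plan": "0 0 -0.5 0 1;0 0 0 0 1;0 0 0 0 1"}}

```text
time_s: 9.9
ee_pos: [0.5004, -0.2205, 0.2191]
eef_rot: [3.141, -0.0, 1.676]
ft_force: [0.6, -0.3, -3.5]
finger_gap: 0.0137
```

>>> {"api": "jog_arm", "payload": {"plan": "0 0 -0.5 0 1;0 0 0 0 1;0 0 0 0 1"}}

```text
time_s: 10.2
ee_pos: [0.5005, -0.2205, 0.2191]
eef_rot: [3.141, 0.0, 1.676]
ft_force: [-1.6, 0.2, 2.9]
finger_gap: 0.0138
```

Run:
```python
from h import *
a=np.linspace(0,2*np.pi,200)
for n in("scene","top"):
    im=viewer.read_camera(n); cv2.imwrite(f"pics/{n}5.png",im)
    c=proj(n,[.5003,-.22,.045])[0].astype(int); o=c-[45,45]
    v=cv2.resize(im[o[1]:o[1]+75,o[0]:o[0]+90],None,fx=8,fy=8,interpolation=cv2.INTER_CUBIC)
    mk=mask(im,*COL["green"])
    for (r,z,col) in((.045,.045,(0,0,255)),(.047,.106,(255,0,0))):
        X=np.c_[.5005+r*np.cos(a),-.2205+r*np.sin(a),np.full(200,z)]
        p=((proj(n,X)+.5-o)*8).astype(np.int32); cv2.polylines(v,[p],True,col,1)
    cv2.imwrite(f"pics/{n}5c.png",v)
    g=mk.copy();g[:o[1]]=0;g[o[1]+90:]=0;g[:,:o[0]]=0;g[:,o[0]+90:]=0
    ys,xs=np.nonzero(g);P=ray(n,np.c_[xs,ys],.045)[:,:2]; A=np.c_[2*P,np.ones(len(P))]; s=np.linalg.lstsq(A,(P**2).sum(1),rcond=None)[0];print(n,s[:2],np.sqrt(s[2]+s[:2]@s[:2]))
```

```text
scene [ 0.50052042 -0.2205708 ] 0.0549319946329228
top [ 0.50071943 -0.21968464] 0.054747305348665225
```

View pics/scene5c.png

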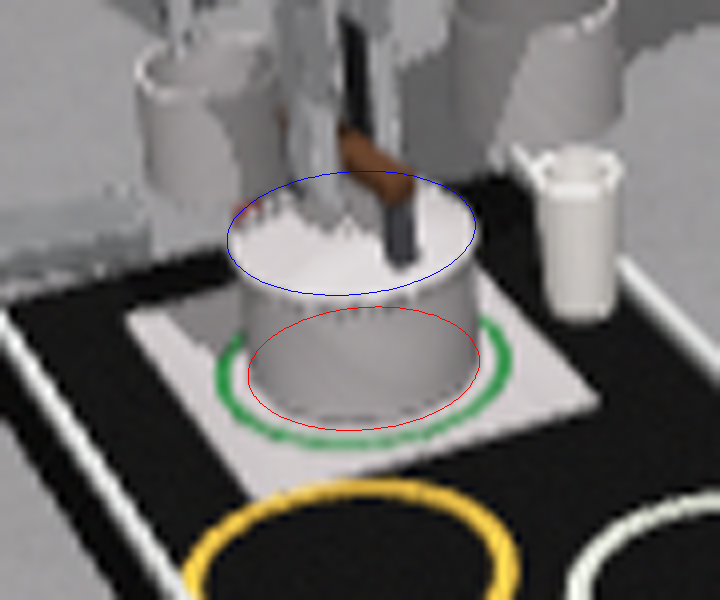

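View pics/top5c.png

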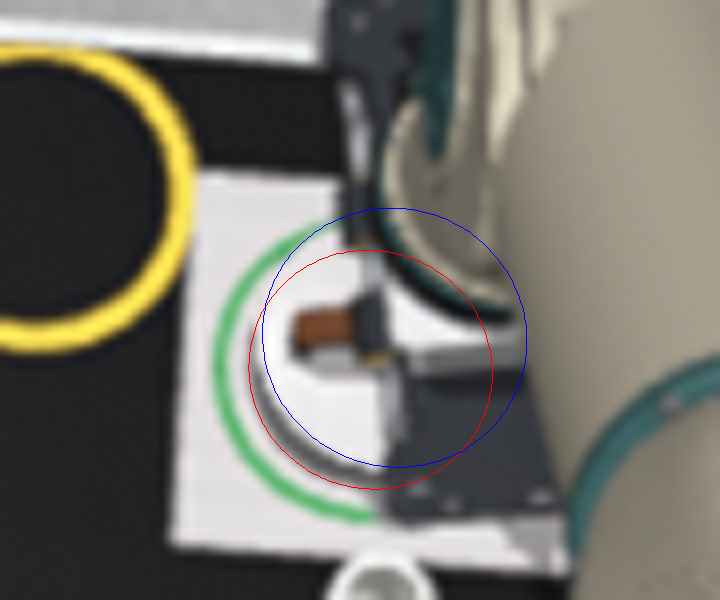

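>>> {"api": "jog_arm", "payload": {"plan": "-1 0 0 0 1;0 0 0 0 1;0 0 -1.5 0 1;0 0 -1.5 0 1;0 0 -1.5 0 1;0 0 -1.5 0 1;0 0 -1.5 0 1;0 0 -1.5 0 1;0 0 -1.5 0 1;0 0 -1 0 1;0 0 -1 0 1;0 0 0 0 1", "force": 60}}

```text
time_s: 11.5
ee_pos: [0.5003, -0.2205, 0.2068]
eef_rot: [3.139, 0.001, 1.676]
ft_force: [0.5, 0.4, 6.8]
finger_gap: 0.0133
```

>>> {"api": "jog_arm", "payload": {"plan": "0 0 -1 0 1;0 0 -0.5 0 1;0 0 0 0 1;0 0 0 0 1"}}

```text
time_s: 11.9
ee_pos: [0.5003, -0.2205, 0.2054]
eef_rot: [3.139, 0.001, 1.676]
ft_force: [0.0, 1.5, 8.3]
finger_gap: 0.0134
```

Run:
```python
from h import *
n="scene"; im=viewer.read_camera(n); cv2.imwrite("pics/s6.png",im)
c=proj(n,[.5003,-.22,.045])[0].astype(int); o=c-[45,45]
cv2.imwrite("pics/s6c.png",cv2.resize(im[o[1]:o[1]+75,o[0]:o[0]+90],None,fx=8,fy=8,interpolation=cv2.INTER_CUBIC))
```

```text
(no output)
```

View pics/s6c.png

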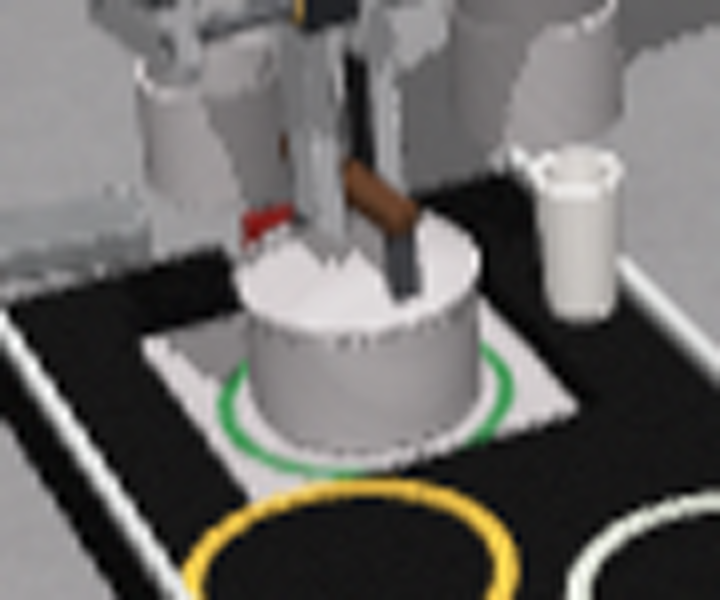

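The platform is down, and the red tab at (268,222) is now clearly visible. Next I ease off to check that the catch holds.

>>> {"api": "jog_arm", "payload": {"plan": "0 0 1 0 1;0 0 1 0 1;0 0 0.5 0 1;0 0 0 0 1"}}

```text
time_s: 12.35
ee_pos: [0.5003, -0.2205, 0.2079]
eef_rot: [3.139, 0.001, 1.676]
ft_force: [0.4, 0.3, 6.9]
finger_gap: 0.014
```

>>> {"api": "jog_arm", "payload": {"plan": "0 0 0.5 0 1;0 0 0.3 0 1;0 0 0 0 1"}}

```text
time_s: 12.65
ee_pos: [0.5002, -0.2205, 0.2082]
eef_rot: [3.139, 0.0, 1.676]
ft_force: [2.6, 0.0, 5.0]
finger_gap: 0.0135
```

>>> {"api": "jog_arm", "payload": {"plan": "0 0 0.3 0 1;0 0 0 0 1"}}

```text
time_s: 12.85
ee_pos: [0.4999, -0.2206, 0.2083]
eef_rot: [3.14, 0.0, 1.676]
ft_force: [2.4, 0.4, 3.1]
finger_gap: 0.0131
```

z stays at 0.2083 (10.8 mm down) while the force falls, so the catch is holding. Releasing.

>>> {"api": "jog_arm", "payload": {"plan": "0 0 0.2 0 1;0 0 0 0 0.4;0 0 0 0 0.2;0 0 0 0 0.1;0 0 0 0 0;0 0 0 0 0;0 0 10 0 0;0 0 20 0 0;0 0 20 0 0;0 0 20 0 0;0 0 20 0 0"}}

```text
time_s: 13.95
ee_pos: [0.4993, -0.2204, 0.3]
eef_rot: [3.141, 0.0, 1.676]
ft_force: [-0.1, 0.1, 0.3]
finger_gap: 0.0471
```

Run:
```python
from h import *
s=telemetry.read_state(); print(s['ee_pos'],s['eef_rot'],s['ft_force'],s['finger_gap'],s['q'])
n="scene"; im=viewer.read_camera(n); cv2.imwrite("pics/s7.png",im)
c=proj(n,[.5003,-.22,.045])[0].astype(int); o=c-[45,45]
cv2.imwrite("pics/s7c.png",cv2.resize(im[o[1]:o[1]+75,o[0]:o[0]+90],None,fx=8,fy=8,interpolation=cv2.INTER_CUBIC))
```

```text
[ 0.49927972 -0.22039828  0.29996005] [3.14114758e+00 1.78784325e-04 1.67576263e+00] [-0.06745777  0.14544316  0.33256456] 0.04711203639964788 [ 0.65798401  0.5106404  -0.43720496  1.80566283  0.27089361  0.88408126
  0.20159495]
```

View pics/s7c.png

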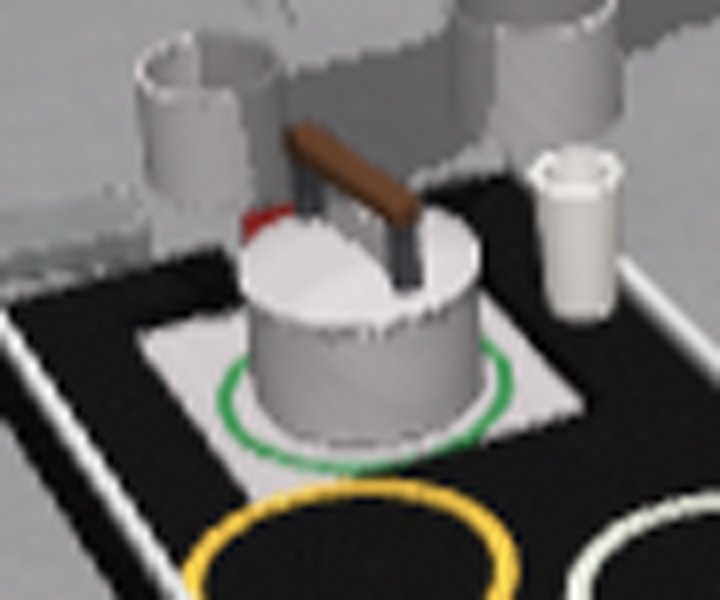

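The pot sits centred in the green ring, the platform stays sunk and the red tab is out at (268,222). Now to the pan.

>>> {"api": "jog_arm", "payload": {"plan": "0 10 0 0 0;0 20 0 -1 0;0 30 0 -2 0;0 35 0 -2 0;0 35 0 -2 0;0 35 0 -2 0;0 35 0 -2 0;0 35 0 -2 0;0 35 0 -2 0;0 35 0 -2 0;0 35 0 -3 0;0 30 0 -3 0;1 25 0 -3 0;1 15 0 -3 0;1 10 0 -2 0;0 0 0 0 0;0 0 0 0 0"}}

```text
time_s: 15.7
ee_pos: [0.5015, 0.1994, 0.2976]
eef_rot: [-3.141, 0.002, 1.136]
ft_force: [0.1, 0.3, 0.4]
finger_gap: 0.0471
```

Run:
```python
from h import *
s=telemetry.read_state(); print(s['ee_pos'],s['eef_rot'],s['ft_force'])
m=viewer.camera_model("wrist"); im=viewer.read_camera("wrist"); cv2.imwrite("pics/w8.png",im); np.savez("w8.npz",**m)
mk=mask(im,*COL["orange"]); b,st=big(mk); print(st); ys,xs=np.nonzero(b); P=ray("wrist",np.c_[xs,ys],.105,m)[:,:2]
c,wh,a=cv2.minAreaRect((P*1000).astype(np.float32)); u=np.linalg.svd(P-P.mean(0),full_matrices=False)[2][0]
print(np.round(c,1),np.round(wh,1),np.degrees(np.arctan2(u[1],u[0])))
```

```text
[0.50152515 0.19935699 0.29762291] [-3.14055604e+00  1.58778714e-03  1.13609819e+00] [0.10534239 0.3313651  0.41970864]
[268  87   5 102 185]
[518.2 262.6] [88.8  3. ] -114.7198355968091
```

View pics/w8.png

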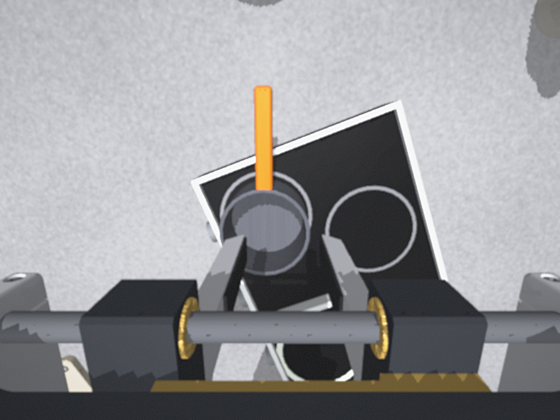

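The handle is nearly vertical in the wrist view, from (263,87) to (264,188). My mask caught only one edge of it, so I'll widen the mask.

Run:
```python
from h import *
m=dict(np.load("w8.npz")); im=cv2.imread("pics/w8.png")
mk=mask(im,(5,150,120),(25,255,255)); mk[200:]=0; b,st=big(mk); print(st); ys,xs=np.nonzero(b); P=ray("wrist",np.c_[xs,ys],.105,m)[:,:2]
c,wh,a=cv2.minAreaRect((P*1000).astype(np.float32)); u=np.linalg.svd(P-P.mean(0),full_matrices=False)[2][0]; u*=np.sign(u[1])
c=np.array(c); print(c.round(1),np.round(wh,1),np.degrees(np.arctan2(u[1],u[0])))
tip=c+u*max(wh)/2; print('tip',tip,'axis',tip-136*u,'g75',tip-61*u,'g94',tip-42*u)
```

```text
[ 254   86   19  104 1738]
[512.4 265.2] [90.7 15.9] 64.85323007907513
tip [531.6628188  306.19964971] axis [473.87118453 183.0894267 ] g75 [505.74157108 250.9810938 ] g94 [513.81540234 268.18031613]
```

>>> {"api": "jog_arm", "payload": {"plan": "2 20 0 0 0;2 20 0 0 0;0.3 11.5 0 0 0;0 0 -20 0 0;0 0 -25 0 0;0 0 -25 0 0;0 0 -25 0 0;0 0 -15 0 0;0 0 -7 0 0;0 0 -3 0 0;0 0 0 0 0;0 0 0 0 0"}}

```text
time_s: 16.95
ee_pos: [0.5071, 0.2511, 0.1792]
eef_rot: [3.141, -0.001, 1.134]
ft_force: [-0.8, -0.1, 1.0]
finger_gap: 0.0473
```

Run:
```python
from h import *
s=telemetry.read_state(); print(s['ee_pos'],s['eef_rot'],s['ft_force'])
im=viewer.read_camera("wrist"); cv2.imwrite("pics/w9.png",im)
```

```text
[0.5070515  0.25109067 0.17916134] [ 3.14072096e+00 -1.10485751e-03  1.13434501e+00] [-0.80365349 -0.14371897  0.97974578]
```

View pics/w9.png

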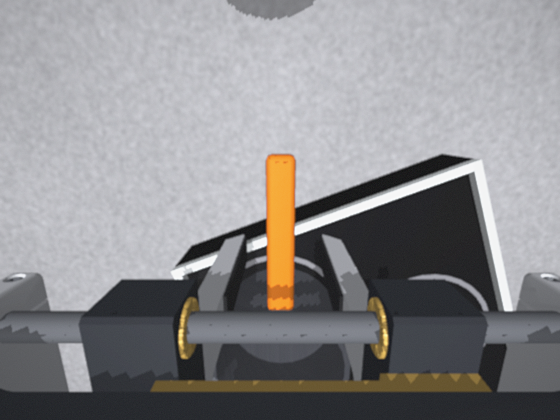

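>>> {"api": "jog_arm", "payload": {"plan": "-1 0 -1 0 0;0 0 -1 0 0.3;0 0 0 0 0.6;0 0 0 0 1;0 0 0 0 1;0 0 0 0 1;0 0 0 0 1;0 0 0 0 1;0 0 0 0 1", "force": 12}}

```text
time_s: 17.9
ee_pos: [0.5056, 0.251, 0.1764]
eef_rot: [-3.142, -0.0, 1.135]
ft_force: [-0.0, 0.4, 0.8]
finger_gap: 0.0157
```

>>> {"api": "jog_arm", "payload": {"plan": "3 -2 -0.1 0 1;6 -4 0 0 1;8 -5 0 0 1;8 -5 0 0 1;8 -5 0 0 1;8 -5 0 0 1;6 -4 0 0 1;3 -2 0 0 1;0 0 0 0 1"}}

```text
time_s: 18.8
ee_pos: [0.5566, 0.2182, 0.1764]
eef_rot: [3.14, -0.0, 1.134]
ft_force: [-0.7, 0.4, 3.9]
finger_gap: 0.0161
```

Run:
```python
from h import *
s=telemetry.read_state(); print(s['ee_pos'],s['eef_rot'],s['ft_force'],s['torque'])
im=viewer.read_camera("scene"); cv2.imwrite("pics/s10.png",cv2.resize(im[150:320,180:380],None,fx=3,fy=3,interpolation=cv2.INTER_CUBIC))
```

```text
[0.55661666 0.21818557 0.17637494] [ 3.14026106e+00 -1.57874990e-04  1.13385403e+00] [-0.67140001  0.41889114  3.92808565] [-0.08150379 -0.02584545  0.0015022 ]
```

View pics/s10.png

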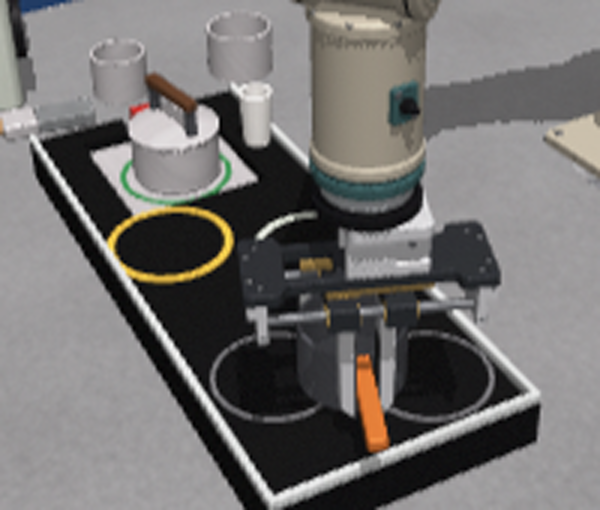

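>>> {"api": "jog_arm", "payload": {"plan": "0 0 0.15 0 1;3 -2 0 0 1;6 -4 0 0 1;9 -5 0 0 1;9 -5 0 0 1;9 -5 0 0 1;9 -5 0 0 1;7 -4 0 0 1;4 -3 0 0 1;0 0 0 0 1"}}

```text
time_s: 19.85
ee_pos: [0.6129, 0.1849, 0.1764]
eef_rot: [3.14, -0.0, 1.134]
ft_force: [1.0, 0.2, 1.3]
finger_gap: 0.0157
```

>>> {"api": "jog_arm", "payload": {"plan": "0 -3 -0.1 0 1;-0.5 -6 0 0 1;-0.8 -10 0 0 1;-0.8 -10 0 0 1;-0.8 -10 0 0 1;-0.8 -8 0 0 1;-0.3 -3 0 0 1;0 0 0 0 1"}}

```text
time_s: 20.65
ee_pos: [0.6076, 0.1343, 0.1764]
eef_rot: [3.141, 0.002, 1.133]
ft_force: [-0.2, -1.1, 2.5]
finger_gap: 0.0158
```

>>> {"api": "jog_arm", "payload": {"plan": "0 -3 0 0 1;-0.5 -6 0 0 1;-0.8 -10 0 0 1;-0.8 -10 0 0 1;-0.8 -10 0 0 1;-0.8 -8 0 0 1;-0.3 -3 0 0 1;0 0 0 0 1"}}

```text
time_s: 21.45
ee_pos: [0.6036, 0.0843, 0.1763]
eef_rot: [3.141, 0.002, 1.133]
ft_force: [0.7, -1.4, 3.6]
finger_gap: 0.0158
```

Run:
```python
from h import *
s=telemetry.read_state(); print(s['ee_pos'],s['eef_rot'],s['ft_force'],s['torque'])
im=viewer.read_camera("scene"); cv2.imwrite("pics/s11.png",cv2.resize(im[150:320,180:380],None,fx=3,fy=3,interpolation=cv2.INTER_CUBIC))
```

```text
[0.60358864 0.084274   0.17633991] [3.14123092e+00 1.65028559e-03 1.13328927e+00] [ 0.70188633 -1.44011056  3.56111516] [-0.26224014 -0.09600313 -0.02456826]
```

View pics/s11.png

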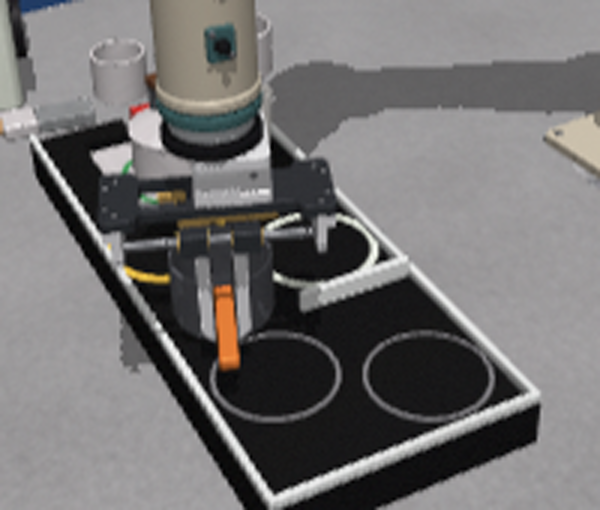

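>>> {"api": "jog_arm", "payload": {"plan": "0 0 0.1 0 1;0 -4 0 0 1;0 -8 0 0 1;-0.5 -10 0 0 1;-0.5 -10 0 0 1;-0.5 -10 0 0 1;-0.5 -10 0 0 1;-0.3 -6 0 0 1;0 0 0 0 1"}}

```text
time_s: 22.4
ee_pos: [0.6011, 0.0256, 0.1763]
eef_rot: [3.141, 0.002, 1.133]
ft_force: [-0.2, -2.3, 1.8]
finger_gap: 0.0159
```

>>> {"api": "jog_arm", "payload": {"plan": "0 -4 -0.1 0 1;0 -8 0 0 1;-0.5 -10 0 0 1;-0.5 -10 0 0 1;-0.5 -10 0 0 1;-0.5 -8 0 0 1;0 -4 0 0 1;0 0 0 0 1;0 0 0 0 1"}}

```text
time_s: 23.3
ee_pos: [0.5992, -0.0275, 0.1763]
eef_rot: [3.141, 0.002, 1.134]
ft_force: [-0.3, -2.1, 3.3]
finger_gap: 0.0158
```

Run:
```python
from h import *
s=telemetry.read_state(); print(s['ee_pos'],s['eef_rot'],s['ft_force'])
a=np.linspace(0,2*np.pi,200); cx=s['ee_pos'][:2]-.075*np.array([.4249,.9053]); print(cx)
for n in("scene","top"):
    im=viewer.read_camera(n); cv2.imwrite(f"pics/{n}12.png",im)
    c=proj(n,[.5673,-.0973,.045])[0].astype(int); o=c-[45,45]
    v=cv2.resize(im[o[1]:o[1]+75,o[0]:o[0]+90],None,fx=8,fy=8,interpolation=cv2.INTER_CUBIC)
    for (r,z,col) in((.045,.045,(0,0,255)),(.045,.105,(255,0,0))):
        X=np.c_[cx[0]+r*np.cos(a),cx[1]+r*np.sin(a),np.full(200,z)]
        cv2.polylines(v,[((proj(n,X)+.5-o)*8).astype(np.int32)],True,col,1)
    cv2.imwrite(f"pics/{n}12c.png",v)
```

```text
[ 0.59918014 -0.02747917  0.17626072] [3.14117889e+00 2.01792566e-03 1.13403535e+00] [-0.31471851 -2.13075493  3.2676846 ]
[ 0.56731264 -0.09537667]
```

View pics/scene12c.png

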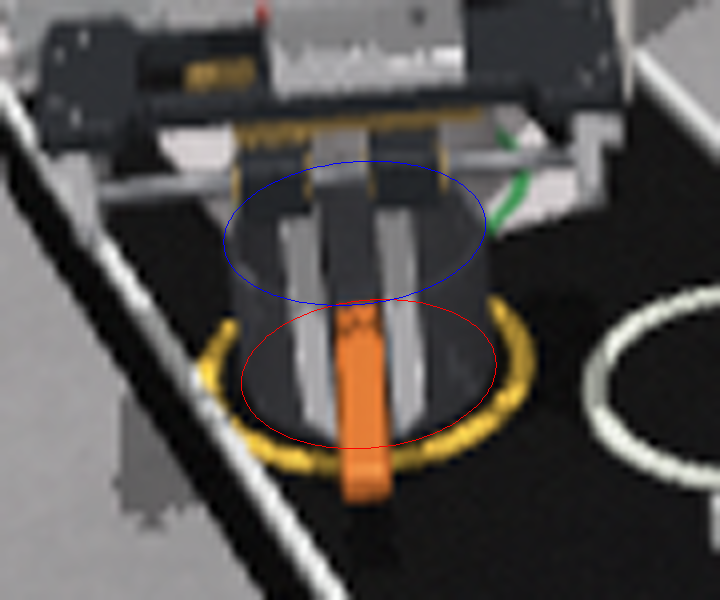

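View pics/top12c.png

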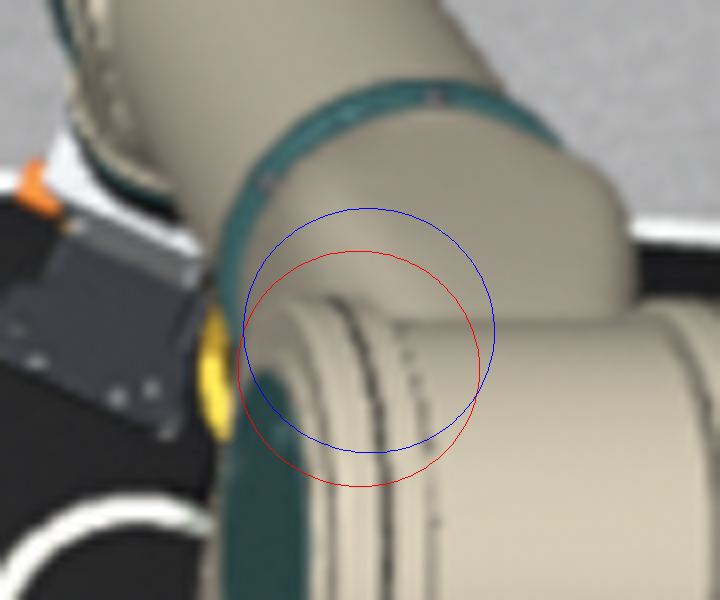

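The foot agrees with the prediction. A 2 mm shift right is still needed, then release.

>>> {"api": "jog_arm", "payload": {"plan": "0 -1 0 0 1;0 -1 0.1 0 1;0 0 0 0 1;0 0 0 0 1;0 0 0 0 0.5;0 0 0 0 0.3;0 0 0 0 0.1;0 0 0 0 0;0 0 0 0 0;0 0 10 0 0;0 0 20 0 0;0 0 30 0 0;0 0 30 0 0;0 0 30 0 0"}}

```text
time_s: 24.8
ee_pos: [0.5992, -0.0279, 0.2984]
eef_rot: [3.141, -0.0, 1.135]
ft_force: [1.0, 0.3, -0.0]
finger_gap: 0.0466
```

>>> {"api": "jog_arm", "payload": {"plan": "-10 20 0 0 0;-10 30 0 0 0;-10 30 0 0 0;-10 35 0 0 0;-10 35 0 0 0;-10 35 0 0 0;-10 35 0 0 0;-10 30 0 0 0;-5 15 0 0 0;0 0 0 0 0;0 0 0 0 0"}}

```text
time_s: 25.9
ee_pos: [0.5149, 0.2355, 0.2966]
eef_rot: [3.14, 0.001, 1.133]
ft_force: [-0.2, 0.1, -0.5]
finger_gap: 0.0469
```

Run:
```python
from h import *
s=telemetry.read_state(); print(s['time_s'],s['ee_pos'],s['ft_force'])
for n in("scene","top"):
    im=viewer.read_camera(n); cv2.imwrite(f"pics/{n}13.png",im)
    cr=im[140:260,165:410] if n=="top" else im[175:320,185:375]
    f=3 if n=="top" else 4
    cv2.imwrite(f"pics/{n}13c.png",cv2.resize(cr,None,fx=f,fy=f,interpolation=cv2.INTER_CUBIC))
```

```text
25.9 [0.51494462 0.23549994 0.29656843] [-0.211135    0.12450355 -0.48181207]
```

View pics/top13c.png

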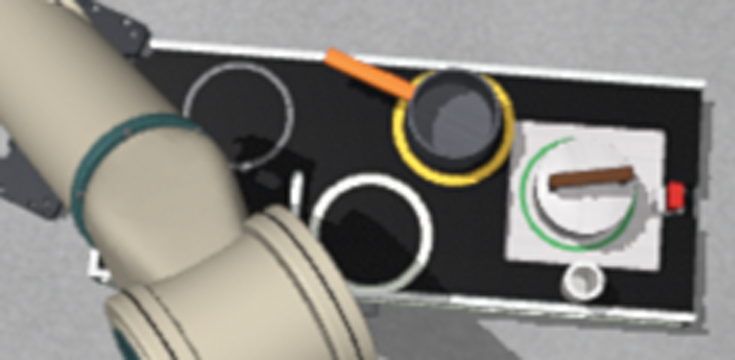

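View pics/scene13c.png

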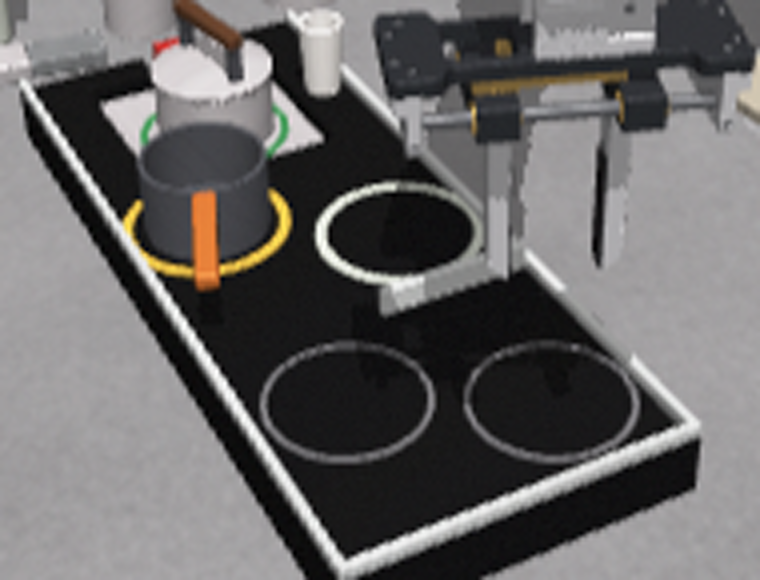

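Both vessels stand upright on their rings, and the red tab moved from about (682,197) to (676,195) in the crop. Last numeric check:

Run:
```python
from h import *
for n in ("top","scene"):
    im=cv2.imread(f"pics/{n}13.png")
    lo,hi=(5,150,100),(25,255,255)
    mk=mask(im,lo,hi); z=np.zeros_like(mk)
    r=(270,152,305,175) if n=="top" else (225,215,245,255); z[r[1]:r[3],r[0]:r[2]]=mk[r[1]:r[3],r[0]:r[2]]
    b,s=big(z); ys,xs=np.nonzero(b); P=ray(n,np.c_[xs,ys],.105)[:,:2]; u=np.linalg.svd(P-P.mean(0),full_matrices=False)[2][0]; u*=np.sign(u[1])
    c,wh,a=cv2.minAreaRect((P*1000).astype(np.float32)); tip=np.array(c)+u*max(wh)/2; print(n,'handle',np.round(wh,1),np.degrees(np.arctan2(u[1],u[0])).round(1),'axis',(tip-136*u).round(1))
    for zz in (.136,):
        mk=mask(im,*COL["brown"]); z=np.zeros_like(mk); r=(340,185,385,215) if n=="top" else (225,170,250,200); z[r[1]:r[3],r[0]:r[2]]=mk[r[1]:r[3],r[0]:r[2]]
        b,s=big(z); ys,xs=np.nonzero(b); P=ray(n,np.c_[xs,ys],zz)[:,:2]; c,wh,a=cv2.minAreaRect((P*1000).astype(np.float32)); print('bail',np.round(c,1),np.round(wh,1))
im0=cv2.imread("pics/top0.png"); im=cv2.imread("pics/top13.png")
for i in (im0,im):
    k=mask(i,(0,170,100),(4,255,255)); z=np.zeros_like(k); z[190:220,380:400]=k[190:220,380:400]; ys,xs=np.nonzero(z); print('red',ray("top",[[xs.mean(),ys.mean()]],.05))
# pan rim circle in top (z=.105): dark region vs yellow: inner foot
mk=mask(im,*COL["yellow"]);
```

```text
top handle [90.3 28.1] 66.4 axis [564.  -95.2]
bail [ 497.  -219.2] [12.  74.1]
scene handle [103.1  47.1] 63.4 axis [578.8 -84.1]
bail [ 503.4 -210.3] [17.3 85.9]
red [[ 0.49623384 -0.32114658  0.05      ]]
red [[ 0.49704651 -0.31425616  0.05      ]]
```

Run:
```python
from h import *
for n in("top0","top13"):
    im=cv2.imread(f"pics/{n}.png"); mk=mask(im,*COL["orange"]); z=np.zeros_like(mk)
    r=(170,180,212,210) if n=="top0" else (270,152,303,174); z[r[1]:r[3],r[0]:r[2]]=mk[r[1]:r[3],r[0]:r[2]]
    b,s=big(z); ys,xs=np.nonzero(b); P=ray("top",np.c_[xs,ys],.105)[:,:2]; u=np.linalg.svd(P-P.mean(0),full_matrices=False)[2][0]; u*=np.sign(u[1])
    c,wh,a=cv2.minAreaRect((P*1000).astype(np.float32)); print(n,len(xs),np.round(c,1),np.round(wh,1),np.degrees(np.arctan2(u[1],u[0])))
    tip=P[np.argmax(P@u)]*1000; print('axis',(np.array(c)+u*(max(wh)/2-136)).round(1))
```

```text
top0 130 [512.  265.8] [85.8 16.6] 64.90925302148696
axis [472.5 181.5]
top13 170 [604.8 -12.3] [87.  18.1] 66.60893456209878
axis [568.1 -97.2]
```

Run:
```python
from plant import workorder
print(workorder.close_job())
```

```text
the job is handed in; nothing more can be done
None
```

I handed in the job at about 26 s with both vessels placed, but the pot was probably lifted by a fraction of a millimetre for a moment along the way. No verdict was reported.

- **Pot:** I slid it by its bail through the gate onto the green ring and pressed it down about 13.5 mm. When I eased off, the platform stopped at about 10.8 mm down. The red tab had moved about 7 mm along +y, so the catch had shot and was holding. The pot's centre is within about 2–3 mm of the ring's.
- **Pan:** I then slid it by its handle through the gate to the yellow ring. The top camera puts its axis at (568, −97) mm, and the ring's centre is at (567, −97) mm.
- **At hand-in:** both vessels were upright and the arm was clear and touching nothing. I never moved towards the crucible, bowl, casting rings or brush.

**Failed or disagreeing checks:**
- **Pot briefly hanging:** as it arrived on the lift, the wrist read about −3.6 N for roughly a second, nearly the pot's full weight. It was probably hanging 0.5–1 mm clear of the platform until I lowered it, so "never lifting" was not strictly kept there.
- **Last scene-camera check:** the scene camera's final figures for the handle and bail were about 10 mm off the others. The outlines it measured were too wide, so I relied on the top camera, my reading of the pictures and the measured tool positions.

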